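# Blow off a brass sensor and show it to the inspection camera

### The arm

A 7-joint arm with a two-finger parallel gripper is mounted at the origin on the work surface. World frame = base frame: x ahead of the robot, y to its left, z up, the work surface at z = 0. Lengths are in m, angles in degrees, forces in N, time in s.
With the tool pointing down it reaches from about 0.425 to 0.875 m from the base axis. Payload 4.7 kg.
Tool frame: the origin (TCP) lies at the very end of the fingers, on their centre line; the grasp point (between the pads) lies 19 mm behind it; z points along the fingers, y is the line along which they close (so a half turn about z gives the same grasp; the last joint's range is limited). The gripper opens to 87 mm and grips with 3 to 60 N. Pads are 19 mm wide; open, the fingers measure 117 mm over their backs; the gripper's body (75 mm by 190 mm) begins 51 mm behind the grasp point.
Start: joints at [67.386, 18.392, -4.016, 83.108, 1.295, 78.541, -3.26], TCP at [0.258, -0.596, 0.223] pointing down, gripper open.
Joint ranges: [-163.93, 163.93], [-17.29, 119.83], [-79.2, 71.16], [3.27, 140.29], [-89.18, 269.18], [5.43, 117.66], [-154.24, 154.24]. Speed limits (degrees/s): [147.25, 147.25, 180, 180, 180, 180, 180].

### API

Orientations are given as [roll, pitch, yaw] about the fixed x, y, z axes, in that order (R = Rz(yaw) Ry(pitch) Rx(roll)).
In Python, from cell import telemetry, cams, env gives the robot as it stands.
- The arm moves only by the tool arm_command, never from a script. Its argument "series" is text: rows parted by semicolons, each of 5 numbers parted by spaces: the shift along the tool's x, y, z in mm, then the turn about the tool's z in rad, then the closure in counts, from 0 (fully open) to 255 (shut). A call has 1 to 20 rows; each row shifts and turns the commanded pose from where the row before left it, along the tool's axes as they then stand; what a row does not reach is not made up. A row lasts 1/12 s, in which the tool goes at most 41.7 mm and 7.16 degrees, less where a joint would pass 70% of its speed; a pose out of reach is approached as far as the arm can. A call is refused whole if a number of a shift passes 41.7 or a number of a turn 0.125, either way. A call with a gripper value outside its range is refused whole. The fingers move at their own pace and stop on an object; "squeeze" is the grip in N (left out, the last holds). Time passes only in rows, so rows that do not move let the fingers close. It gives the time, the measured TCP pose, the force, the opening and the grip force at its end, in the units of the state.
- telemetry.get_obs(): the state, without advancing time (a new reading comes with each control period).
- cams.read_camera(name): name is "scene" or "top" or "wrist"; returns the picture (400x640x3 uint8, blue, green, red); there is no depth.
- cams.calibration(name): a dict with "K" (3x3 intrinsics, pixels), "dist" ([k1, k2, p1, p2, k3] as OpenCV has them; the pictures are not rectified), "origin" and "rotation" of the camera in the world; the wrist camera has in their place "hand_eye" (4x4, takes a point from camera to tool coordinates, whose origin is the TCP and whose axes are the flange's). Camera axes: x right, y down, z forward; pixel columns grow to the right and rows downward; lengths in m; the calibration is good to about 2 mm. A picture is of the moment at which its call begins: read the wrist's pose just before it. calibration takes no time and is no camera call.
- env.sign_off(): hands the job in; it is judged then, once.
The state is a dict: "time_s": time; "qpos": joint angles; "joint_velocities": joint speeds; "effort": joint torques, N m; "tool_pos": TCP position; "tool_rot": TCP orientation; "force": force on the tool from outside, world axes, zero at the start; "wrist_torque": the same for the moment, N m; "grip_width": finger opening in m; "grasp_force": force on a finger pad.
Only numpy, scipy, OpenCV 4.12 (cv2) and the standard library are available. Lean on these libraries where they do the work, as an engineer would, in place of code of your own. Each camera call takes 0.05 s, during which the arm holds its last target. There are 200 camera calls.

### The job

Clean the brass sensor lying in the cradle by pressing the duster can's red nozzle cap fully down for a moment and letting it spring back up. Then take the sensor out of the cradle by its threaded barrel, keeping the fingers off its narrow sensing nose, and show it to the inspection camera: held in the air with the nose pointing straight into the lens, along the lens's axis, the tip 100 mm in front of the glass. Finish while still holding it there, steady, and leave the camera, the totes and the gauges as they stand.

Things in the scene. Friction and masses are not known exactly. Their poses are not given: they have to be found in the camera images.
- station: Blow-off station fixed to the bench: aluminium plate 265 x 110 x 10 mm with a white V-cradle and a white and blue duster can, 53 mm diameter, upright in a clamp. Origin on the bench, on the plate's long centre line, 65 mm from its cradle end; +x runs from the cradle to the can, z up. Cradle centre at x = -20 mm, can axis at x = +140 mm.
- cradle (a point): Middle of the cradle on the station's centre line, 65 mm above the bench; the middle of the sensor's barrel starts within 2 mm of it. The cradle is two V-notched jaws, each 5 mm thick, 41 mm free between them along the sensor, 34 mm wide, tips level with the sensor's axis; the block between them tops out 22 mm above the bench.
- duster_cap (a joint): Travel of the red nozzle cap on top of the can, in m: 0 up, 0.005 fully down. Sprung: it starts to move at about 5 N and is fully down at about 11 N; it springs back when let go.
- cap_top (a point): Centre of the cap's flat round top (24 mm diameter), 159 mm above the bench when up; it moves down with the cap, which is pressed straight down. A thin steel blow tube leaves the cap's side towards the cradle and bends down; it ends about 42 mm short of the sensor's nose.
- sensor: Brass speed sensor, 102 mm long, 0.10 to 0.17 kg, lying level in the cradle, nose towards the can. Origin on its axis at the middle of the barrel; +x along the axis to the nose. Barrel: threaded, 18 mm diameter, x = -28 to +28 mm, free for fingers between the cradle jaws. Hexagon, 24 mm across flats: x = -40 to -28 mm. Rear socket, 16 mm diameter: x = -56 to -40 mm.
- sensor_nose: The sensing nose, part of the sensor: a smooth spigot 14 mm in diameter and 18 mm long with a black end face. Origin at the centre of that end face, the tip, 46 mm from the sensor's origin; +x points out of the tip along the sensor's axis. Not to be touched by the fingers.
- lens (a point): Centre of the inspection camera's front glass: grey camera, black lens, white ring light of 72 mm diameter around it, in a yoke on a column stand; it looks roughly towards the robot and down. +x points from the glass back into the camera along the lens axis (so it looks along -x), y is level, z the camera's up. The tilt pivot is 70 mm behind the glass, 250 mm above the bench.
- camera_head (a joint): Downward tilt of the camera in its stiff yoke, in rad: 0 looks level, positive looks down. Leave it as set.
- yellow_tote: Yellow plastic tote, 200 x 150 x 85 mm, with more sensors standing in foam. Origin under its centre. Leave alone.
- green_tote: Green plastic tote, 200 x 150 x 85 mm, with steel nuts. Origin under its centre. Leave alone.
- ring_gauge: Steel thread ring gauge lying flat, 44 mm outer diameter, 18 mm hole, 14 mm high. Origin under its centre. Leave alone.
- plug_gauge: Double-ended plug gauge lying flat, hexagonal aluminium handle with green and red bands, 94 mm long, 16 mm thick. Origin under the handle's middle. Leave alone.
Mind the look-alikes: they are no part of the job. Leave any green or purple look-alike of the sensor alone.

How it is judged (in metres and radians):
On the way, in this order (a step that is already met when the one before it is completed fails the run):
1. the nozzle cap is pressed fully down while the sensor lies in the cradle (value of joint duster_cap above 0.004 m and distance between sensor and cradle below 0.012 m), for 0.2 s.
2. the cap is let go and springs back, the sensor still in the cradle (value of joint duster_cap below 0.001 m and distance between sensor and cradle below 0.012 m), for 0.1 s.
3. the sensor is lifted clear of the cradle in the fingers (z of sensor in the frame of station above 0.095 m and contact force between sensor and the fingers above 1 N), for 0.2 s.
At the end, for the whole second after the job is handed in: The sensor is held still in the fingers, in the air, nose towards the lens: tip 85 to 115 mm in front of the glass and within 12 mm of the lens axis both sideways and in height, its axis within 0.16 rad (9 degrees) of the lens axis; it is clear of the station and the nozzle cap is up (x of sensor_nose in the frame of lens between -0.115 and -0.085 m and y of sensor_nose in the frame of lens between -0.012 and 0.012 m and z of sensor_nose in the frame of lens between -0.012 and 0.012 m and angle between the x axis of sensor and the x axis of lens, either way round below 0.16 rad and x of sensor in the frame of lens below -0.12 m and contact force between sensor and the fingers above 1 N and contact force between sensor and station below 0.05 N and height (world z) of sensor above 0.1 m and linear speed of sensor below 0.02 m/s and angular speed of sensor below 0.15 rad/s and value of joint duster_cap below 0.001 m); the arm keeps its last pose, push and grip.
It fails at once if the fingers touch the sensing nose (contact force between sensor_nose and the fingers above 0.5 N).
It fails at once if the camera is pushed out of its setting (distance of lens from where it was at the start of the episode above 0.008 m).
It fails at once if a tote or gauge is disturbed (distance of any of yellow_tote, green_tote, ring_gauge, plug_gauge from where it was at the start of the episode above 0.02 m).
It also fails if it takes over 58 s, if anything falls off the work surface, if the arm or the gripper's body presses on something with over 40 N, if the wrist force passes 120 N, or if a joint passes its speed limit or range.

## Working session

There is one attempt and no reset: what is moved stays moved. The work goes in short steps, Python scripts to look and compute and a tool call to move; the robot and the scene stay as the last step left them, time stands still between calls to the robot, and variables do not carry over. Pictures are saved under pics/ and viewed, at most 10 in all, crops included, and the job is handed in when it is done.

Besides the shell and the picture viewer there is one more tool, called after "Emit:" as a command line: name --argument value ..., lists and objects as JSON in quotes. arm_command: Moves the arm, as the interface text tells. Its arguments: {"type":"object","properties":{"series":{"type":"string"},"squeeze":{"type":"number"}},"required":["series"]}

```bash
mkdir -p pics
python3 - <<'E'
from cell import telemetry,cams,env
import cv2
print(telemetry.get_obs())
for n in("scene","top"):
    cv2.imwrite(f"pics/{n}0.png",cams.read_camera(n)); print(n,cams.calibration(n))
print(cams.calibration("wrist"))
E
```

```text
{'time_s': 0.0, 'qpos': array([67.38509241, 18.44111598, -4.01569072, 83.1731103 ,  1.29415547,
       78.53805453, -3.25987273]), 'joint_velocities': array([0.01558119, 0.00623498, 0.00879338, 0.0318378 , 0.00436002,
       0.02277888, 0.01846396]), 'effort': array([ 5.78646541e-04, -4.91289067e+01, -4.03133305e-01, -3.12529743e+01,
       -6.38213125e-02,  4.34953964e-02,  1.57193399e-04]), 'tool_pos': array([ 0.25813596, -0.59597429,  0.22145389]), 'tool_rot': array([-1.79892909e+02,  4.60844384e-03,  2.34247317e+01]), 'force': array([ 0.21370568,  0.34879755, -0.88619732]), 'wrist_torque': array([ 0.02793584,  0.01871995, -0.01388809]), 'grasp_force': 0.0, 'grip_width': 0.08696982612096077}
scene {'K': array([[464.06492457,   0.        , 323.68012288],
       [  0.        , 464.06492457, 197.81397463],
       [  0.        ,   0.        ,   1.        ]]), 'dist': array([-0.1131633,  0.       ,  0.       ,  0.       ,  0.       ]), 'origin': array([ 1.36337162, -0.07148014,  1.44281131]), 'rotation': array([-1.47485648e+02,  6.95610536e-02,  8.39436751e+01])}
top {'K': array([[440.
[... 246 characters left out ...]
0392185, -0.0141336 ,  1.39188899]), 'rotation': array([-1.69470847e+02,  1.53140889e-01, -8.90455768e+01])}
{'K': array([[335.06922443,   0.        , 318.48115614],
       [  0.        , 335.06922443, 202.66232231],
       [  0.        ,   0.        ,   1.        ]]), 'dist': array([0.02096241, 0.        , 0.        , 0.        , 0.        ]), 'hand_eye': array([[ 4.80450860e-04, -9.52463460e-01, -3.04652470e-01,
         8.38546451e-02],
       [ 9.99999538e-01,  7.11383194e-04, -6.47018750e-04,
        -7.87507912e-04],
       [ 8.32986363e-04, -3.04652018e-01,  9.52463361e-01,
        -1.60833428e-01],
       [ 0.00000000e+00,  0.00000000e+00,  0.00000000e+00,
         1.00000000e+00]])}
```

View pictures.

View pics/scene0.png

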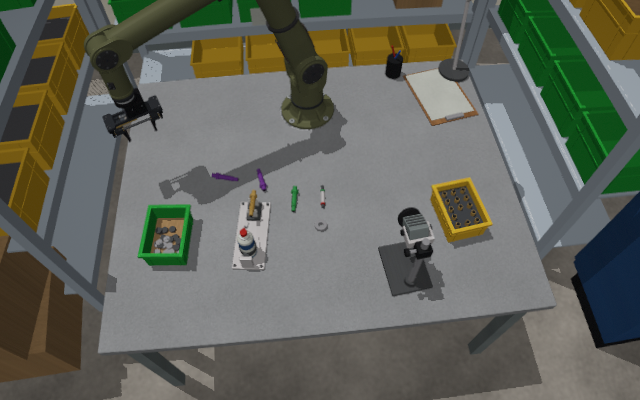

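View pics/top0.png

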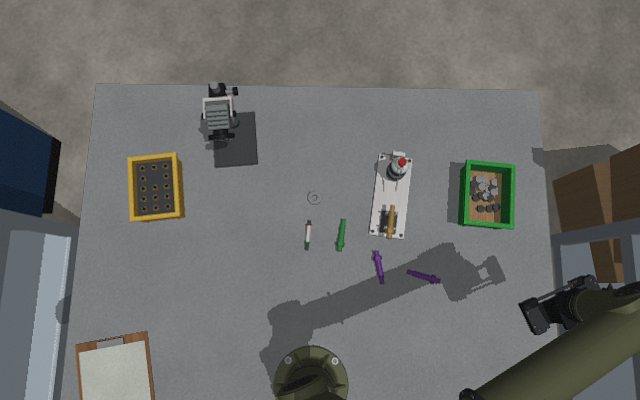

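The brass sensor lies in the cradle at scene (254,203) and top (391,222). The purple look-alikes are at top (378,267) and (423,276), and the green one is at top (341,235). Only the brass one in the white cradle fits the description. The camera is at top (217,115) and scene (413,235). I'll confirm with enlarged crops.

Run:
```python
import cv2,numpy as np
s=cv2.imread("pics/scene0.png");t=cv2.imread("pics/top0.png")
def c(im,x,y,w=100,h=75):
    k=4
    o=cv2.resize(im[y:y+h,x:x+w],None,fx=k,fy=k,interpolation=cv2.INTER_CUBIC)
    for i in range(0,w,20): cv2.putText(o,str(x+i),(i*k,10),0,.35,(0,0,255),1); cv2.line(o,(i*k,12),(i*k,18),(0,0,255),1)
    for j in range(5,h,20): cv2.putText(o,str(y+j),(0,j*k+4),0,.35,(0,0,255),1);cv2.line(o,(24,j*k),(30,j*k),(0,0,255),1)
    return o
cv2.imwrite("pics/crops.png",np.vstack([np.hstack([c(t,345,150,100,100),c(s,205,180,100,100)])]))
cv2.imwrite("pics/crops2.png",np.vstack([np.hstack([c(t,175,75,100,100),c(s,365,195,100,100)])]))
```

```text
(no output)
```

View pics/crops.png

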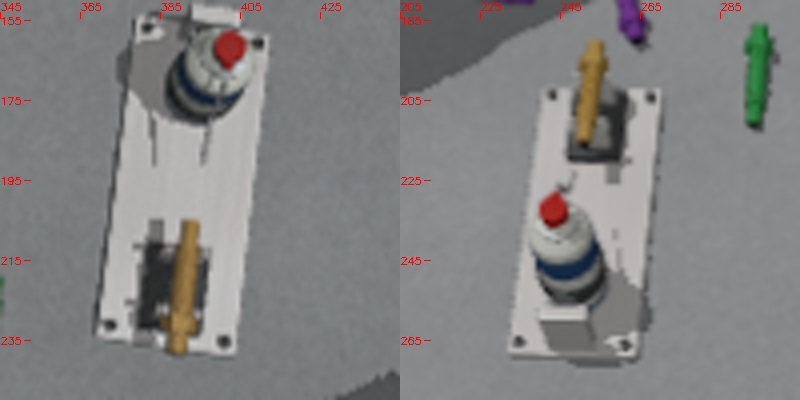

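View pics/crops2.png

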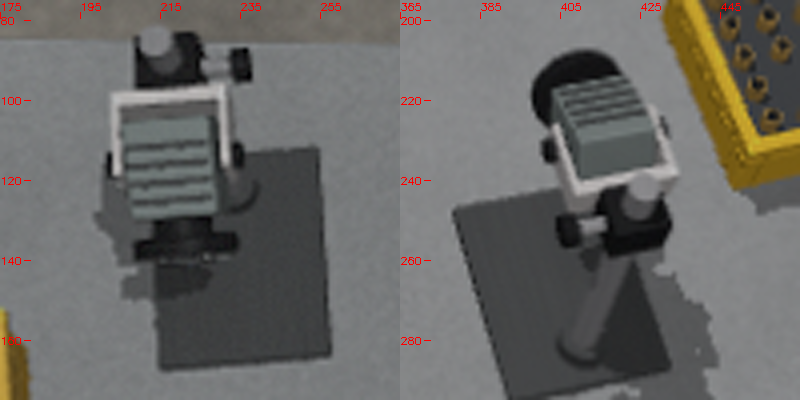

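Confirmed: the brass sensor in the white cradle has its tip at top (392.7,205.5) and its rear at (389.5,238). The cap is at top (402.5,161.7) and scene (243.2,231.7). The camera's ring is at top (221.5,135.5) and scene (409,218.7).

```bash
cat > h.py <<'E'
import numpy as np,cv2
from cell import telemetry,cams,env
from scipy.spatial.transform import Rotation as R
def rot(a): return R.from_euler('xyz',a,degrees=True).as_matrix()
def cam(n,obs=None):
    c=cams.calibration(n)
    if n=="wrist":
        o=obs or telemetry.get_obs(); T=np.eye(4);T[:3,:3]=rot(o['tool_rot']);T[:3,3]=o['tool_pos'];T=T@c['hand_eye']
        return c['K'],c['dist'],T[:3,3],T[:3,:3]
    return c['K'],c['dist'],c['origin'],rot(c['rotation'])
def ray(C,p):
    K,d,o,M=C; u=cv2.undistortPoints(np.float64([[p]]),K,d)[0,0]
    v=M@[u[0],u[1],1]; return o,v/np.linalg.norm(v)
def atz(C,p,z): o,v=ray(C,p); return o+v*(z-o[2])/v[2]
def tri(obs):
    A=np.zeros((3,3));b=np.zeros(3);rs=[ray(C,p) for C,p in obs]
    for o,v in rs: P=np.eye(3)-np.outer(v,v);A+=P;b+=P@o
    x=np.linalg.solve(A,b); return x,[np.linalg.norm(np.cross(x-o,v)) for o,v in rs][0]
def proj(C,X):
    K,d,o,M=C; return cv2.projectPoints((np.atleast_2d(X)-o)@M,np.zeros(3),np.zeros(3),K,d)[0][:,0]
E
python3 - <<'E'
from h import *
np.set_printoptions(precision=4,suppress=True)
S=cam("scene");T=cam("top")
print("bolts top",*[atz(T,p,.011) for p in[(381.75,156.75),(409.5,161),(372.5,231.2),(401,235.2)]])
print("bolts scene",*[atz(S,p,.011) for p in[(261.25,266.25),(234.5,265.5),(267.75,204.25),(243,203.75)]])
print("cap",atz(T,(402.5,161.75),.159),atz(S,(243.25,231.75),.159))
print("tip",tri([(T,(392.75,205.5)),(S,(250.75,215))]),atz(T,(392.75,205.5),.065),"rear",tri([(T,(389.5,238)),(S,(253.75,190.5))]),atz(T,(389.5,238),.065))
q=lambda a,b:tri([(T,(175+a[0]/4,75+a[1]/4)),(S,(365+(b[0]-400)/4,195+b[1]/4))])
print("ring",q((186,242),(576,95)))
for a,b in[((133,215),(620,73)),((217,208),(550,85)),((123,118),(655,130)),((213,113),(577,140))]:print("box",q(a,b))
print("knobs R,L",q((236,155),(550,150)),q((110,165),(665,127)))
E
```

```text
bolts top [ 0.7004 -0.2179  0.011 ] [ 0.6876 -0.3075  0.011 ] [ 0.4577 -0.1862  0.011 ] [ 0.4465 -0.2755  0.011 ]
bolts scene [ 0.7044 -0.2142  0.011 ] [ 0.6926 -0.3042  0.011 ] [ 0.4616 -0.1819  0.011 ] [ 0.4499 -0.2719  0.011 ]
cap [ 0.6439 -0.2558  0.159 ] [ 0.6485 -0.2518  0.159 ]
tip (array([ 0.5317, -0.2402,  0.0633]), np.float64(0.001863974241332293)) [ 0.5314 -0.2418  0.065 ] rear (array([ 0.4321, -0.2279,  0.0649]), np.float64(0.002624305430466945)) [ 0.4319 -0.2305  0.065 ]
ring (array([0.6933, 0.2578, 0.224 ]), np.float64(0.0010361093874878826))
box (array([0.6991, 0.285 , 0.2618]), np.float64(0.00020036130083766346))
box (array([0.7045, 0.2294, 0.2632]), np.float64(0.0012895431618183697))
box (array([0.76  , 0.2922, 0.282 ]), np.float64(0.0017847984130286315))
box (array([0.7633, 0.2326, 0.2849]), np.float64(0.0028861586783153906))
knobs R,L (array([0.749 , 0.2226, 0.2459]), np.float64(0.001790920865699269)) (array([0.7403, 0.3098, 0.2471]), np.float64(0.0030536407907475176))
```

Emit:
arm_command --series "0 0 -16 0.108 0;0 0 -16 0.108 0;0 0 -16 0.108 0;0 0 -16 0.108 0;0 0 -16 0.108 0;12.4 -27.3 0 0 0;12.4 -27.3 0 0 0;12.4 -27.3 0 0 0;12.4 -27.3 0 0 0;12.4 -27.3 0 0 0;12.4 -27.3 0 0 0;12.4 -27.3 0 0 0;12.4 -27.3 0 0 0;12.4 -27.3 0 0 0;12.4 -27.3 0 0 0;12.4 -27.3 0 0 0;12.4 -27.3 0 0 0;12.4 -27.3 0 0 0;12.4 -27.3 0 0 0;0 0 0 0 0"

```text
time_s: 1.77
tool_pos: [0.4839, -0.2327, 0.3023]
tool_rot: [-179.8, -0.1, -6.9]
force: [0.5, 0.7, 0.6]
grip_width: 0.0871
grasp_force: 0.0
```

Run:
```python
from h import *
o=telemetry.get_obs();print(o['tool_pos'],o['tool_rot'],o['force'],o['time_s'])
im=cams.read_camera("wrist");C=cam("wrist",o)
d=np.array([.9914,-.1305,0]);O=np.array([.508,-.236,0])
P=np.array([O+.14*d+[0,0,.159],O-.02*d+[0,0,.065],O+.026*d+[0,0,.065]]);pp=proj(C,P);print(pp)
cv2.imwrite("pics/w1.png",im)
```

```text
[ 0.48393726 -0.2326804   0.30231917] [-1.79780094e+02 -6.12612015e-02 -6.90679334e+00] [0.45429336 0.72033074 0.60409125] 1.7667
[[322.45701338 -13.4346034 ]
 [319.97504767 164.64162867]
 [320.4585866  125.50060053]]
```

View pics/w1.png

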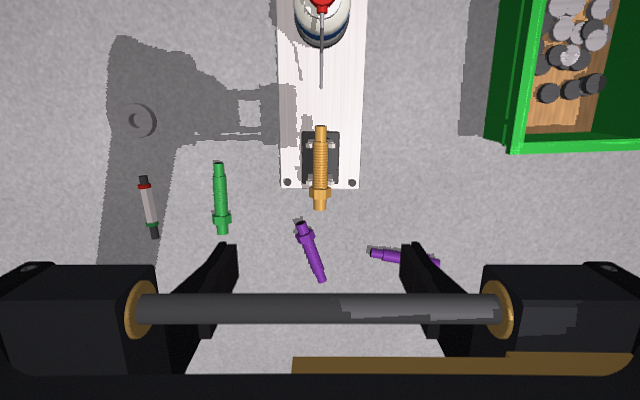

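The tip is at (320,126), the rear at (320,210) and the cap at about (321,5), which matches the projection within a pixel. Next I go over the cap with the fingers shut.

Emit:
arm_command --series "20.5 0.3 5 0 255;20.5 0.3 10 0 255;20.5 0.3 10 0 255;20.5 0.3 10 0 255;20.5 0.3 10 0 255;20.5 0.3 10 0 255;20.5 0.3 10 0 255;20.5 0.3 10 0 255;0 0 12 0 255;0 0 12 0 255;0 0 12 0 255;0 0 8 0 255;0 0 0 0 255;0 0 0 0 255" --squeeze 20

```text
time_s: 2.98
tool_pos: [0.6419, -0.2644, 0.1835]
tool_rot: [180.0, 0.0, -7.5]
force: [0.1, -0.1, -0.2]
grip_width: 0.0039
grasp_force: 0.0
```

Run:
```python
from h import *
o=telemetry.get_obs();print(o['tool_pos'],o['tool_rot'],o['force'],o['grip_width'])
a=cams.read_camera("top")[120:200,350:450];b=cams.read_camera("scene")[185:265,195:295]
cv2.imwrite("pics/cap.png",np.hstack([cv2.resize(i,None,fx=4,fy=4,interpolation=2) for i in(a,b)]))
```

```text
[ 0.6419042  -0.26442884  0.18346821] [ 1.79978756e+02  4.06480699e-02 -7.54720734e+00] [ 0.12801258 -0.14973118 -0.21461558] 0.0038978010089595343
```

View pics/cap.png

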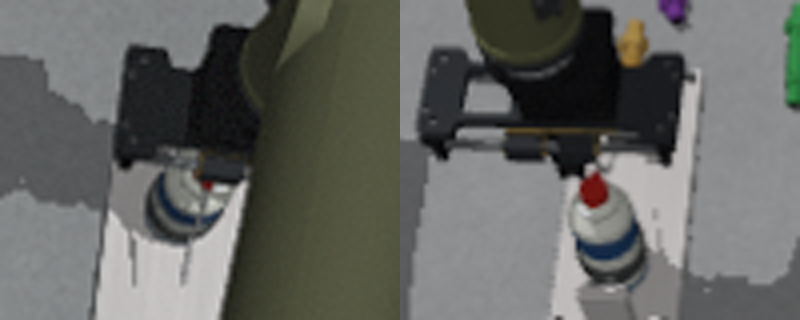

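The fingers sit just up and left of the red cap in the scene crop: (578,160) against (595,185). That fits the measured 10 mm y offset, so I correct it and press.

Emit:
arm_command --series "3.7 -10.5 0 0 255;0 0 0 0 255;0 0 10 0 255;0 0 10 0 255;0 0 3 0 255;0 0 0 0 255;0 0 0 0 255;0 0 0 0 255"

```text
time_s: 3.75
tool_pos: [0.6476, -0.2545, 0.1603]
tool_rot: [180.0, 0.0, -7.5]
force: [-0.0, 0.2, -0.5]
grip_width: 0.0005
grasp_force: 0.0
```

Emit:
arm_command --series "0 0 2 0 255;0 0 2 0 255;0 0 2 0 255;0 0 0 0 255;0 0 0 0 255"

```text
time_s: 4.17
tool_pos: [0.6479, -0.2546, 0.1565]
tool_rot: [179.9, -0.1, -7.5]
force: [-3.6, 1.6, 7.9]
grip_width: 0.0003
grasp_force: 4.1
```

Emit:
arm_command --series "0 0 2 0 255;0 0 2 0 255;0 0 1 0 255;0 0 0 0 255;0 0 0 0 255;0 0 0 0 255"

```text
time_s: 4.67
tool_pos: [0.648, -0.2547, 0.1544]
tool_rot: [179.9, -0.1, -7.5]
force: [-7.3, 2.5, 17.0]
grip_width: 0.0001
grasp_force: 9.1
```

Emit:
arm_command --series "0 0 2 0 255;0 0 2 0 255;0 0 0 0 255;0 0 0 0 255;0 0 0 0 255;0 0 0 0 255;0 0 0 0 255"

```text
time_s: 5.25
tool_pos: [0.648, -0.2547, 0.1542]
tool_rot: [179.8, -0.2, -7.6]
force: [-13.1, 4.1, 31.8]
grip_width: 0.0006
grasp_force: 15.9
```

Emit:
arm_command --series "0 0 -10 0 255;0 0 -20 0 255;0 0 -20 0 255;0 0 -20 0 255;0 0 -20 0 200;0 0 -10 0 0;-20 0 0 0 0;-20 0 0 0 0;-20 0 0 0 0;-20 0 0 0 0;-20 0 0 0 0;-20 0 0 0 0;-20 0 0 0 0;-20 0 0 0 0;0 0 0 0 0;0 0 0 0 0;0 0 0 0 0"

```text
time_s: 6.67
tool_pos: [0.4896, -0.2333, 0.2454]
tool_rot: [180.0, -0.0, -7.5]
force: [0.5, 0.6, 0.1]
grip_width: 0.0793
grasp_force: 0.0
```

Run:
```python
from h import *
o=telemetry.get_obs();print(o['tool_pos'],o['tool_rot'],o['force'],o['grip_width'])
cv2.imwrite("pics/w2.png",cams.read_camera("wrist"))
```

```text
[ 0.48956865 -0.23326593  0.24543583] [ 1.79995959e+02 -3.06399720e-02 -7.51647998e+00] [0.45480503 0.63966332 0.1335379 ] 0.07930270908567036
```

View pics/w2.png

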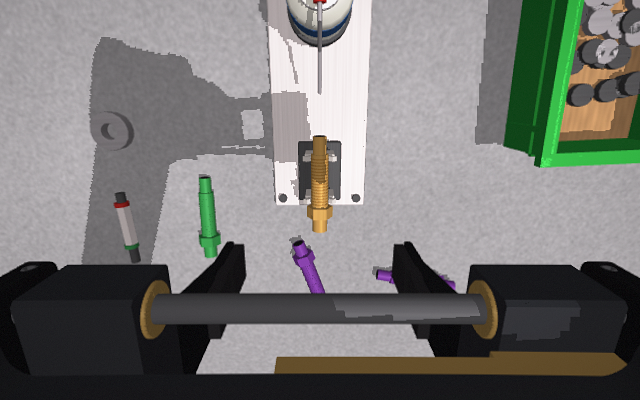

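The tip is at (319.5,137) and the rear at (320,232), with the sensor still in the cradle.

Run:
```python
from h import *
o=telemetry.get_obs();C=cam("wrist",o);M=rot(o['tool_rot'])
t=atz(C,(319.5,137),.065);r=atz(C,(320,232),.065);print(t,r,np.linalg.norm(t-r),np.degrees(np.arctan2(*(t-r)[1::-1])))
m=t+(r-t)*46/102;print(m,"tool shift mm (grasp pt)",M.T@(m-o['tool_pos'])*1000)
```

```text
[ 0.53296566 -0.23912272  0.065     ] [ 0.4305815 -0.2263627  0.065    ] 0.10317622907471155 -7.10407787556793
[ 0.48679241 -0.2333682   0.065     ] tool shift mm (grasp pt) [ -2.99193458   0.66060424 180.30946362]
```

Emit:
arm_command --series "-3 0.6 15 0 0;0 0 18 0 0;0 0 18 0 0;0 0 18 0 0;0 0 18 0 0;0 0 18 0 0;0 0 18 0 0;0 0 18 0 0;0 0 18 0 0;0 0 18 0 0;0 0 12 0 0;0 0 10 0 0;0 0 0 0 0;0 0 0 0 0;0 0 0 0 0"

```text
time_s: 7.97
tool_pos: [0.487, -0.2337, 0.0474]
tool_rot: [180.0, -0.1, -7.5]
force: [0.2, -0.0, 0.6]
grip_width: 0.0872
grasp_force: 0.0
```

Emit:
arm_command --series "0 0 0 0 255;0 0 0 0 255;0 0 0 0 255;0 0 0 0 255;0 0 0 0 255;0 0 0 0 255;0 0 0 0 255;0 0 0 0 255;0 0 0 0 255;0 0 0 0 255" --squeeze 20

```text
time_s: 8.8
tool_pos: [0.4861, -0.2335, 0.0465]
tool_rot: [180.0, 0.0, -7.5]
force: [0.5, -0.5, 0.4]
grip_width: 0.0284
grasp_force: 0.0
```

Emit:
arm_command --series "0 0 0 0 255;0 0 0 0 255;0 0 0 0 255;0 0 0 0 255;0 0 0 0 255;0 0 0 0 255"

```text
time_s: 9.3
tool_pos: [0.4861, -0.2336, 0.0465]
tool_rot: [180.0, 0.0, -7.5]
force: [-0.1, -1.5, 0.2]
grip_width: 0.017
grasp_force: 20.0
```

Emit:
arm_command --series "0 0 -8 0 255;0 0 -12 0 255;0 0 -12 0 255;0 0 -12 0 255;0 0 -6 0 255;0 0 0 0 255;0 0 0 0 255;0 0 0 0 255;0 0 0 0 255;-12 0 0 0 255;-12 0 0 0 255;-12 0 0 0 255;-12 0 0 0 255;0 0 0 0 255;0 0 0 0 255;0 0 0 0 255"

```text
time_s: 10.63
tool_pos: [0.4391, -0.2272, 0.0965]
tool_rot: [180.0, -0.0, -7.5]
force: [0.6, 0.0, -1.7]
grip_width: 0.0172
grasp_force: 20.0
```

Emit:
arm_command --series "0 0 12 0 255;0 0 12 0 255;0 0 12 0 255;0 0 8 0 255;0 0 3 0 255;0 0 0 0 255;0 0 0 0 255;0 0 0 0 255" --squeeze 12

```text
time_s: 11.3
tool_pos: [0.4392, -0.2274, 0.0502]
tool_rot: [180.0, -0.1, -7.5]
force: [0.6, -0.2, -0.7]
grip_width: 0.0175
grasp_force: 12.0
```

Emit:
arm_command --series "0 0 2 0 255;0 0 2 0 255;0 0 2 0 255;0 0 2 0 255;0 0 1 0 255;0 0 0 0 255;0 0 0 0 255"

```text
time_s: 11.88
tool_pos: [0.4385, -0.2274, 0.0406]
tool_rot: [180.0, -0.0, -7.5]
force: [-1.2, -0.3, -0.2]
grip_width: 0.0174
grasp_force: 12.0
```

Emit:
arm_command --series "0 0 1.8 0 255;0 0 1.8 0 255;0 0 0 0 255;0 0 0 0 255;0 0 0 0 255"

```text
time_s: 12.3
tool_pos: [0.4386, -0.2272, 0.0369]
tool_rot: [180.0, -0.0, -7.5]
force: [0.1, -1.6, 0.9]
grip_width: 0.0175
grasp_force: 12.0
```

Run:
```python
from h import *
o=telemetry.get_obs();print(o['tool_pos'],o['force'])
a=cams.read_camera("wrist")[130:330,220:420];b=cams.read_camera("scene")[165:265,205:305]
cv2.imwrite("pics/tilt.png",np.hstack([cv2.resize(i,(400,400),interpolation=2) for i in(a,b)]))
```

```text
[ 0.43859075 -0.22724859  0.03690648] [ 0.14210152 -1.60980213  0.88055922]
```

View pics/tilt.png

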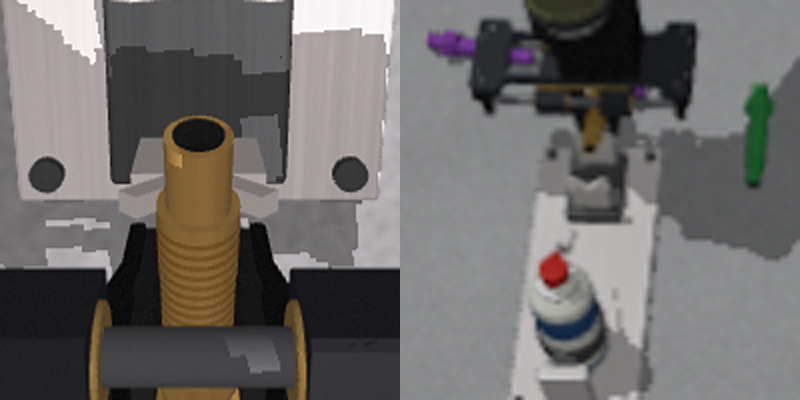

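The wrist crop shows the nose raised over the jaw, with the black end face centred at wrist (319.5,197). I now work out the tilt from it.

Run:
```python
from h import *
c=cams.calibration("wrist");H=c['hand_eye'];C=(c['K'],c['dist'],H[:3,3],H[:3,:3])
for th in range(0,36,4):
    t=np.radians(th);a=np.array([np.cos(t),0,-np.sin(t)]);n=np.array([np.sin(t),0,np.cos(t)])
    G=np.array([0,0,-.019]);T=G+.046*a
    p=proj(C,[T,T+.007*n,T-.007*n,G+.028*a-.009*n]);print(th,p.round(1).tolist())
```

```text
0 [[319.8, 185.4], [319.8, 181.5], [319.9, 189.7], [319.8, 231.5]]
4 [[319.8, 187.6], [319.8, 182.4], [319.9, 193.2], [319.8, 234.8]]
8 [[319.9, 190.3], [319.8, 183.9], [319.9, 197.3], [319.8, 238.4]]
12 [[319.9, 193.7], [319.8, 186.0], [319.9, 202.1], [319.8, 242.3]]
16 [[319.9, 197.7], [319.9, 188.7], [320.0, 207.6], [319.8, 246.5]]
20 [[319.9, 202.4], [319.9, 192.0], [320.0, 213.7], [319.9, 250.9]]
24 [[319.9, 207.7], [319.9, 195.9], [320.0, 220.4], [319.9, 255.6]]
28 [[320.0, 213.6], [319.9, 200.5], [320.0, 227.7], [319.9, 260.5]]
32 [[320.0, 220.1], [319.9, 205.7], [320.0, 235.6], [319.9, 265.6]]
```

The end face spans rows 188 to 207.5, so the tilt is about 16–17°. I lower 2 mm more and then lift out.

Emit:
arm_command --series "0 0 1 0 255;0 0 1 0 255;0 0 0 0 255;0 0 0 0 255;0 0 0 0 255"

```text
time_s: 12.82
tool_pos: [0.4387, -0.2272, 0.035]
tool_rot: [180.0, -0.0, -7.5]
force: [-0.3, -1.2, 0.3]
grip_width: 0.0175
grasp_force: 12.0
```

Emit:
arm_command --series "0 0 0 0 255;0 0 -5 0 255;0 0 -12 0 255;0 0 -20 0 255;0 0 -20 0 255;0 0 -20 0 255;0 0 -20 0 255;0 0 -20 0 255;0 0 -20 0 255;0 0 0 0 255;0 0 0 0 255;0 0 0 0 255" --squeeze 35

```text
time_s: 13.82
tool_pos: [0.4377, -0.2266, 0.1708]
tool_rot: [-180.0, 0.1, -7.5]
force: [-0.8, -0.2, -2.2]
grip_width: 0.0169
grasp_force: 35.0
```

Next I measure the inspection camera more closely with the wrist camera, from two places above it.

Emit:
arm_command --series "0 0 -27 -0.1145 255;0 0 -27 -0.1145 255;0 0 -27 0 255;0 0 -27 0 255;0 0 -27 0 255;0 0 -27 0 255;0 0 -27 0 255;20 -34 0 0 255;20 -34 0 0 255;20 -34 0 0 255;20 -34 0 0 255;20 -34 0 0 255;20 -34 0 0 255;20 -34 0 0 255;20 -34 0 0 255;20 -34 0 0 255;20 -34 0 0 255;20 -34 0 0 255;20 -34 0 0 255;20 -34 0 0 255"

```text
time_s: 15.48
tool_pos: [0.6544, 0.2394, 0.3582]
tool_rot: [179.9, 0.2, 5.6]
force: [-0.1, -0.4, -0.2]
grip_width: 0.0165
grasp_force: 35.0
```

Emit:
arm_command --series "0 0 0 0 255;0 0 0 0 255;0 0 0 0 255;0 0 0 0 255"

```text
time_s: 15.82
tool_pos: [0.6542, 0.2364, 0.3603]
tool_rot: [179.9, 0.1, 5.5]
force: [-0.6, -0.9, -1.3]
grip_width: 0.0169
grasp_force: 35.0
```

Run:
```python
from h import *
import pickle
o=telemetry.get_obs();print(o['tool_pos'],o['tool_rot'],o['time_s'],o['joint_velocities'].max(),o['qpos'])
im=cams.read_camera("wrist");cv2.imwrite("pics/A.png",im);pickle.dump(o,open("A.pkl","wb"))
C=cam("wrist",o)
for z in [(.693,.258,.224),(.7,.257,.262),(.76,.262,.283),(.745,.266,.25)]:print(proj(C,z))
```

```text
[0.65422989 0.23635778 0.36028648] [1.79907449e+02 5.35982012e-02 5.49460896e+00] 15.8167 0.8641136274100454 [   1.25228238   27.43619007  -38.32022587   59.97009476   16.80968043
   97.62746627 -116.03112988]
[[298.98233139 146.26759217]]
[[298.30351814 144.49305827]]
[[295.94388443  55.99122226]]
[[291.94979986  81.71166136]]
```

Emit:
arm_command --series "0 18 0 0 255;0 18 0 0 255;0 18 0 0 255;0 18 0 0 255;0 18 0 0 255;0 18 0 0 255;0 18 0 0 255;0 0 0 0 255;0 0 0 0 255;0 0 0 0 255;0 0 0 0 255"

```text
time_s: 16.78
tool_pos: [0.6659, 0.1137, 0.3614]
tool_rot: [-180.0, -0.0, 5.7]
force: [-0.9, -0.7, -1.4]
grip_width: 0.017
grasp_force: 35.0
```

Run:
```python
from h import *
import pickle
o=telemetry.get_obs();print(o['tool_pos'],o['tool_rot'],o['time_s'])
im=cams.read_camera("wrist");cv2.imwrite("pics/B.png",im);pickle.dump(o,open("B.pkl","wb"))
C=cam("wrist",o);A=cv2.imread("pics/A.png")
p=proj(C,[(.693,.258,.224),(.76,.262,.283)]);print(p)
xb=max(0,int(p[:,0].mean())-110);xb=min(xb,640-200);xa=200
def c(im,x,y=0,k=2):
    o=cv2.resize(im[y:y+260,x:x+200],None,fx=k,fy=k,interpolation=2)
    for i in range(0,200,20): cv2.putText(o,str(x+i),(i*k,10),0,.35,(0,0,255),1);cv2.line(o,(i*k,12),(i*k,16),(0,0,255),1)
    for j in range(20,260,20): cv2.putText(o,str(y+j),(0,j*k+4),0,.35,(0,0,255),1)
    return o
cv2.imwrite("pics/AB.png",np.hstack([c(A,xa),c(im,xb)]));print(xa,xb)
```

```text
[0.66593586 0.11373001 0.36137104] [-1.79972516e+02 -2.96265704e-02  5.67188413e+00] 16.7833
[[159.7891074  145.35566166]
 [107.19196605  54.28208635]]
200 23
```

View pics/AB.png

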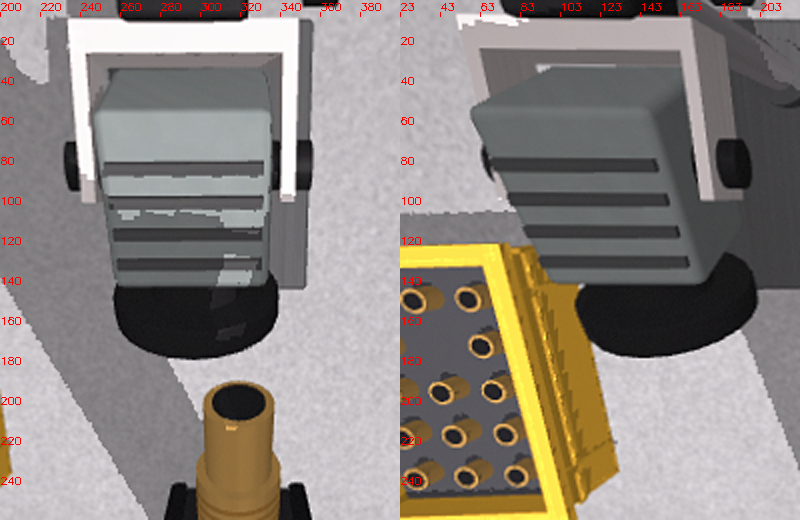

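The A/B crop shows box corners at A (248.5,55), (334,55), (258.5,141.5), (332.5,141.5) and B (59.5,56), (143,56), (95.5,140.5), (174.5,140.5). The nose end face spans rows 191.5 to 212.5, so the sensor tilt is about 19.5°.

Run:
```python
from h import *
import pickle
np.set_printoptions(precision=4,suppress=True)
A=cam("wrist",pickle.load(open("A.pkl","rb")));B=cam("wrist",pickle.load(open("B.pkl","rb")))
pts={'rl':((248.5,55),(59.5,56)),'rr':((334,55),(143,56)),'fl':((258.5,141.5),(95.5,140.5)),'fr':((332.5,141.5),(174.5,140.5)),
'g1l':((252,84),(67.5,82)),'g1r':((332,84),(151.5,83)),'g4l':((259.5,132),(96,131)),'g4r':((331,132),(167,131)),'ring':((297.5,179),(143,178))}
P={}
for k,(a,b) in pts.items(): P[k],e=tri([(A,a),(B,b)]);print(k,P[k],e)
for a,b in(('fl','rl'),('fr','rr'),('g4l','g1l'),('g4r','g1r')):
    d=P[b]-P[a];print(a,np.linalg.norm(d),'tilt',np.degrees(np.arctan2(d[2],np.hypot(d[0],d[1]))),'yaw',np.degrees(np.arctan2(d[1],d[0])))
print('yaw cross',[np.degrees(np.arctan2(*(P[b]-P[a])[[0,1]]*[1,-1])) for a,b in(('rr','rl'),('fr','fl'),('g1r','g1l'),('g4r','g4l'))])
# knobs at pivot height
l=atz(A,(236,82.5),.25);r=atz(A,(353,82.5),.25);r2=atz(B,(195,81.5),.25);print(l,r,r2)
piv=(l+r)/2
for tau in(17,20,23):
    t,y=np.radians([tau,5.5]);d=np.array([np.cos(t)*np.cos(y),np.cos(t)*np.sin(y),np.sin(t)]);u=np.array([-np.sin(t)*np.cos(y),-np.sin(t)*np.sin(y),np.cos(t)]);s=np.array([-np.sin(y),np.cos(y),0])
    G=piv-.07*d;print(tau,'glass',G,'tip',G-.1*d)
    ph=np.linspace(0,2*np.pi,73)
    for n,C in(('A',A),('B',B)):
        q=proj(C,[G+.036*(np.cos(f)*s+np.sin(f)*u) for f in ph]);print(n,q.min(0),q.max(0))
```

```text
rl [0.7566 0.2926 0.283 ] 0.0009836916728562688
rr [0.7619 0.2374 0.2867] 0.0006570660240518432
fl [0.6996 0.287  0.265 ] 0.00017472855825020946
fr [0.7044 0.2309 0.2584] 3.757445284497175e-05
g1l [0.74   0.2901 0.2822] 2.34647967147361e-05
g1r [0.7453 0.2366 0.2789] 4.545813840369132e-05
g4l [0.7065 0.2868 0.2636] 0.00018513034905513846
g4r [0.7122 0.2332 0.2658] 9.684395067370647e-06
ring [0.6725 0.2556 0.261 ] 2.1992213685728297e-05
fl 0.06003109797036097 tilt 17.44944796280104 yaw 5.632345630012113
fr 0.06445774715694833 tilt 26.046422299230326 yaw 6.480235631075802
g4l 0.03846939155784623 tilt 29.01016878469068 yaw 5.597596675510301
g4r 0.03581100563833386 tilt 21.470678934887044 yaw 5.855464126463027
yaw cross [np.float64(-174.45962258931377), np.float64(-175.10562212907658), np.float64(-174.33484313013597), np.float64(-173.99771608144152)]
[0.7403 0.3082 0.25  ] [0.7489 0.2198 0.25  ] [0.7494 0.2174 0.25  ]
17 glass [0.6779 0.2576 0.2295] tip [0.5828 0.2484 0.2003]
A [256.4296 146.5872] [338.6703 185.971 ]
B [111.8195 145.8125] [201.0418 184.9089]
20 glass [0.6791 0.2577 0.2261] tip [0.5856 0.2487 0.1919]
A [257.0915 143.1125] [338.4593 185.4143]
B [114.3255 142.3461] [202.0742 184.3762]
23 glass [0.6804 0.2578 0.2226] tip [0.5888 0.249  0.1836]
A [257.7178 139.5452] [338.2601 184.6119]
B [116.7118 138.7863] [203.0371 183.5967]
```

Run:
```python
from h import *
import pickle
from scipy.optimize import least_squares
A=cam("wrist",pickle.load(open("A.pkl","rb")));B=cam("wrist",pickle.load(open("B.pkl","rb")));T=cam("top");S=cam("scene")
t=lambda a,b:(175+a/4,75+b/4); s=lambda a,b:(365+(a-400)/4,195+b/4)
# order rl rr fl fr g1l g1r g4l g4r
a=[(248.5,55),(334,55),(258.5,141.5),(332.5,141.5),(252,84),(332,84),(259.5,132),(331,132)]
b=[(59.5,56),(143,56),(95.5,140.5),(174.5,140.5),(67.5,82),(151.5,83),(96,131),(167,131)]
tt=[t(123,118),t(213,113),t(133,215),t(217,208)];ss=[s(655,130),s(577,140),s(620,73),s(550,85)]
def f(p,views):
    c=p[:3];ps,ta=p[3:5];w,l,g1,g4,gw=p[5:10]
    d=np.array([np.cos(ta)*np.cos(ps),np.cos(ta)*np.sin(ps),np.sin(ta)]);y=np.array([-np.sin(ps),np.cos(ps),0])
    X=np.array([c+q*d+r*y for q,r in[(l,w),(l,-w),(-l,w),(-l,-w),(g1,gw),(g1,-gw),(g4,gw),(g4,-gw)]])
    r=[]
    for i,(C,m,sg) in enumerate(views):
        off=np.zeros(2) if i==0 else p[10+2*i-2:12+2*i-2]   # per-view shift absorbs ~2 mm calibration error
        r.append(((proj(C,X[:len(m)])+off-m)/sg).ravel())
    return np.r_[np.concatenate(r),p[10:]/1.5]
def run(v):
    r=least_squares(f,np.r_[.73,.26,.273,.1,.35,.028,.03,.012,-.022,.027,np.zeros(6)],args=(v,),x_scale=np.r_[np.full(10,.01),np.ones(6)])
    cov=np.linalg.inv(r.jac.T@r.jac);print(np.degrees(r.x[3:5]),'sd',np.degrees(np.sqrt(cov[4,4])),r.x[:3],2*r.x[5:7],r.cost)
run([(A,a,.8),(B,b,.8)]); run([(A,a,.8),(B,b,.8),(T,tt,.5),(S,ss,.5)]); run([(T,tt,.5),(S,ss,.5)])
```

```text
[ 5.8779722  21.23264011] sd 0.8521124110740733 [0.73086462 0.26211025 0.27426889] [0.05564716 0.06124055] 37.34350653456859
[ 5.78303722 21.20011539] sd 0.7760353923057621 [0.73076073 0.26229848 0.27193185] [0.05634226 0.06212095] 48.217023927367435Traceback (most recent call last):
  File "<stdin>", line 22, in <module>
  File "<stdin>", line 21, in run
    ainv = _umath_linalg.inv(a, signature=signature)
    raise LinAlgError("Singular matrix")
numpy.linalg.LinAlgError: Singular matrix
```

Fitted lens tilt is 21.2° and yaw 5.8°. The tip target is (0.587, 0.248, 0.1885), so the TCP target is (0.543, 0.243, 0.154).

Emit:
arm_command --series "-11 -14.1 0 0 255;-11 -14.1 0 0 255;-11 -14.1 0 0 255;-11 -14.1 0 0 255;-11 -14.1 0 0 255;-11 -14.1 0 0 255;-11 -14.1 0 0 255;-11 -14.1 0 0 255;-11 -14.1 0 0 255;-11 -14.1 0 0 255;0 0 25 0 255;0 0 25 0 255;0 0 25 0 255;0 0 25 0 255;0 0 25 0 255;0 0 25 0 255;0 0 25 0 255;0 0 20 0 255;0 0 0 0 255;0 0 0 0 255"

```text
time_s: 18.5
tool_pos: [0.5422, 0.2424, 0.1654]
tool_rot: [180.0, 0.1, 5.6]
force: [0.3, -0.0, -0.9]
grip_width: 0.0167
grasp_force: 35.0
```

Emit:
arm_command --series "0 0 0 0 255;0 0 0 0 255;0 0 0 0 255;0 0 0 0 255"

```text
time_s: 18.83
tool_pos: [0.5438, 0.2426, 0.1672]
tool_rot: [-180.0, -0.1, 5.6]
force: [-0.5, 0.0, -1.2]
grip_width: 0.0169
grasp_force: 35.0
```

Emit:
arm_command --series "0 -0.8 7 0 255;0 0 5.5 0 255;0 0 0 0 255;0 0 0 0 255;0 0 0 0 255;0 0 0 0 255;0 0 0 0 255"

```text
time_s: 19.42
tool_pos: [0.5432, 0.2432, 0.1536]
tool_rot: [-180.0, -0.0, 5.6]
force: [-0.0, -0.6, -2.6]
grip_width: 0.0171
grasp_force: 35.0
```

Run:
```python
from h import *
o=telemetry.get_obs();print(o['tool_pos'],o['tool_rot'],o['time_s'])
a=cams.read_camera("wrist");C=cam("wrist",o);print(proj(C,[(.5869,.2478,.1885),(.6794,.2571,.2247)]))
b=cams.read_camera("scene")[150:250,330:450]
pa=cv2.resize(a[0:260,220:420],(400,520),interpolation=2);pb=cv2.resize(b,(400,333),interpolation=2)
print(proj(cam("scene"),[(.5869,.2478,.1885),(.6794,.2571,.2247)]))
cv2.imwrite("pics/fin.png",np.hstack([pa,np.vstack([pb,np.zeros((187,400,3),np.uint8)])]))
```

```text
[0.54321278 0.24317789 0.15357767] [-1.79999650e+02 -1.63245937e-02  5.60518344e+00] 19.4167
[[ 319.47591331  201.15432996]
 [ 319.43293655 -185.49289435]]
[[397.28373169 196.11751749]
 [407.5613023  214.78384153]]
```

View pics/fin.png

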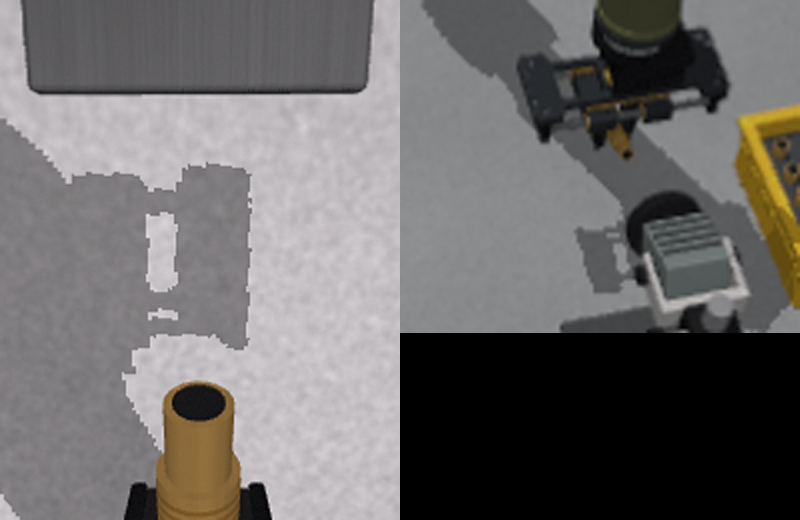

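The tip is at wrist (319.5,201) and scene (398,196). Both match the projected target within a pixel, and the arm is steady, so I hand in.

```bash
python3 -c "
from cell import env
print(env.sign_off())"
```

```text
the job is handed in; nothing more can be done
None
```

The job is handed in; no verdict was returned. I pressed the cap to its stop and let go, then lifted the brass sensor out by its barrel. It is held steady with the tip about 100 mm in front of the lens and on its axis, by my camera measurements.

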